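# Start the last cover screw of an instrument case and hold it

### The arm

A 6-joint arm with a two-finger parallel gripper is mounted at the origin on the work surface. World frame = base frame: x ahead of the robot, y to its left, z up, the work surface at z = 0. Lengths are in m, angles in rad, forces in N, time in s.
With the tool pointing down it reaches from about 0.375 to 0.825 m from the base axis. Payload 5.5 kg.
Tool frame: the origin (TCP) lies between the finger pads; the fingertips stand 11 mm ahead of it and the grasp point (between the pads) lies 8 mm behind it (manip.tcp_to_tips is the distance from the TCP to the fingertips, in m); z points along the fingers, y is the line along which they close (so a half turn about z gives the same grasp; the last joint's range is limited). The gripper opens to 85 mm and grips with 20 to 120 N. Pads are 22 mm wide; open, the fingers measure 114 mm over their backs; the gripper's body (76 mm by 85 mm) begins 54 mm behind the grasp point. The pads swing forward as they close: fully open they stand 13 mm farther back than shut.
Start: joints at [-1.164, 0.314, -0.047, 1.21, 0, 1.571], TCP at [0.237, -0.551, 0.242] pointing down, gripper open.
Joint ranges: [-2.67, 2.67], [-0.69, 1.73], [-1.03, 1.25], [-2.08, 2.16], [-1.42, 1.45], [-3.14, 3.14]. Speed limits (rad/s): [2.39, 2.39, 3.01, 3.14, 3.14, 3.14].

### API

Orientations are given as a unit quaternion [x, y, z, w].
In Python, from workcell import get_obs, imaging, ticket, manip gives the robot as it stands. The module is installed in compiled form; this text tells all that it offers.
- The arm moves only by the tool move_arm, never from a script. Its argument "plan" is a list of rows, each an object of numbers: "jaw": the closure, from -1 (fully open) to 1 (shut); "x", "y", "z": the shift along the tool's x, y, z normalised to -1 to 1, where 1 is 30 mm; "yaw": the turn about the tool's z normalised to -1 to 1, where 1 is 4 degrees. A call has 1 to 12 rows; each row shifts and turns the commanded pose from where the row before left it, along the tool's axes as they then stand; what a row does not reach is not made up. A row lasts 1/12 s, in which the tool goes at most 41.7 mm and 7.16 degrees, less where a joint would pass 70% of its speed; a pose out of reach is approached as far as the arm can. A call with a number of a shift or a turn outside -1 to 1 is refused whole. A call with a gripper value outside its range is refused whole. The fingers move at their own pace and stop on an object; "force" is the grip in N (left out, the last holds). Time passes only in rows, so rows that do not move let the fingers close. It gives the time, the measured TCP pose, the force, the opening and the grip force at its end, in the units of the state.
- get_obs(): the state, without advancing time (a new reading comes with each control period).
- imaging.grab_frame(name): name is "scene" or "top" or "wrist"; returns a dict with "pixels" (480x640x3 uint8, red, green, blue), "mtx" (3x3 intrinsics, pixels), "extrinsics" (4x4, takes a point from camera to world coordinates). Camera axes: x right, y up, looking along -z (the intrinsics and any distortion apply to the point x, -y, -z); pixel columns grow to the right and rows downward; lengths in m; the calibration is good to about 2 mm. A picture is of the moment at which its call begins. There is no depth.
- ticket.job_done(): hands the job in; it is judged then, once.
Trained networks look in a picture, given as the dict that the camera call returned (one of the last four; its "shot" number tells which), for a name from the list of things; names that differ only in an ending like _2 or _b are one class to them, and where a whole thing is asked for, a point or a joint stands for the part that bears it (a point fixed in the world has none). Each returns a list of dicts, best first, with "p" (0 to 1); they miss things now and then, are a little off and sometimes report something else, mostly with a low value. They report only what shows in the picture. A call takes as long as a camera call.
- imaging.recognise(picture, thing): "centre" ([column, row] in pixels, amid what is visible of it).
- imaging.spot_point(picture, thing): "centre" ([column, row] in pixels: a listed point, or the origin of a listed thing).
The state is a dict: "clock": time; "qpos": joint angles; "qvel": joint speeds; "tau": joint torques, N m; "tcp_pos": TCP position; "orientation": TCP orientation; "contact_force": force on the tool from outside, world axes, zero at the start; "ft_torque": the same for the moment, N m; "width": finger opening in m; "grasp_force": force on a finger pad.
Only numpy, scipy, OpenCV 4.12 (cv2) and the standard library are available. Lean on these libraries where they do the work, as an engineer would, in place of code of your own. Each camera call takes 0.05 s, during which the arm holds its last target. There are 200 camera calls.

### The job

Three of the four knob screws on the instrument case's clear cover are already run home; the fourth still stands up, resting loose on the mouth of its plastic thread. Start it as one does in plastic, so that it cannot cross-thread: turn the standing knob backward (counter-clockwise seen from above) until you feel it drop into the thread and stop there, then turn it forward (clockwise) one full turn, regripping as needed, and finish with the gripper still holding the knob there, so that the gasket can be checked before it is run down. Leave the pot, the solder reel and the multimeter where they are.

Things in the scene. Friction and masses are not known exactly. Their poses are not given: they have to be found in the camera images.
- case: grey case, clear cover, 160 x 220 mm, cover top 88 mm above the bench, on a 200 x 260 x 6 mm plate fixed to the bench: does not move. Origin: centre of the plate's underside, z up. Knob screws at x +-58, y +-88 mm; the standing one at (-58, +88). The other three are home: knob tops 24 mm above the cover. Cable glands stick out 22 mm at +x
- knob: the standing black fluted knob, 26 mm in diameter, 24 mm tall, axis vertical, about 45 g, with its captive screw (9.6 mm neck through the cover): it only turns and slides up and down. Origin: on the axis at the knob's underside, z up. Coarse right-hand thread, 4 mm a turn, 0.4 mm axial play; turns easily (0.03 N m), stays where it is left
- knob_top (a point): centre of the knob's top face, 24 mm above its underside, 128 to 130 mm above the bench at the start. The screw rests by its weight on the thread of its boss: turned backward it climbs 4 mm a turn until, 30 to 120 degrees back, it passes the thread's start and can fall 4 mm (a gripper holds it up: push down with 3 to 6 N to feel it go)
- knob_gap (a joint): free height under the standing knob, from the cover to the knob's underside, in m: 0.0165 to 0.0178 at the start, at most 0.0181 as it climbs (pulled up, it stops at 0.022), 0.014 just after the drop, 0.010 one turn forward from there, 0 when screwed home
- knob_turn (a joint): turning of the standing knob in rad, clockwise seen from above positive: 0 as it stands at the start, falls when it is turned backward. Not limited
- flux_pot: white plastic pot with a screw lid, 60 mm in diameter, 66 mm tall, standing loose; origin at the centre of its underside. Leave alone
- solder_reel: solder reel lying flat, green flanges, 60 mm in diameter, 40 mm tall, loose; origin at the centre of its underside. Leave alone
- multimeter: red hand multimeter lying on its back, 150 x 78 x 38 mm, loose; origin at the centre of its underside. Leave alone

How it is judged:
By the outcome, as a careful person would: the job done as asked, in the order asked, and still so for the second after the job is handed in, while the arm keeps its last pose, push and grip.
It also fails if it takes over 72 s, if anything falls off the work surface, if the arm or the gripper's body presses on something with over 40 N, if the wrist force passes 120 N, or if a joint passes its speed limit or range.

## Working session

There is one attempt and no reset: what is moved stays moved. The work goes in short steps, Python scripts to look and compute and a tool call to move; the robot and the scene stay as the last step left them, time stands still between calls to the robot, and variables do not carry over. Pictures are saved under pics/ and viewed, at most 10 in all, crops included, and the job is handed in when it is done.

Besides the shell and the picture viewer there is one more tool, called after "Request:" as name(argument=value, ...), one argument or row to a line, values as JSON. move_arm: Moves the arm, as the interface text tells. Its arguments: {"type":"object","properties":{"plan":{"type":"array","items":{"type":"object","properties":{"jaw":{"type":"number"},"x":{"type":"number"},"y":{"type":"number"},"z":{"type":"number"},"yaw":{"type":"number"}}}},"force":{"type":"number"}},"required":["plan"]}

```bash
mkdir -p pics
cat > h.py <<'E'
import numpy as np, cv2
from workcell import get_obs, imaging, ticket, manip
def ray(f,px):
    K=np.array(f["mtx"]);E=np.array(f["extrinsics"])
    d=np.linalg.inv(K)@np.array([px[0],px[1],1.]);d=np.array([d[0],-d[1],-d[2]])
    d=E[:3,:3]@d;return E[:3,3],d/np.linalg.norm(d)
def at_z(f,px,z):
    o,d=ray(f,px);return o+d*(z-o[2])/d[2]
def tri(rs):
    A=sum(np.eye(3)-np.outer(d,d) for o,d in rs);b=sum((np.eye(3)-np.outer(d,d))@o for o,d in rs)
    return np.linalg.solve(A,b)
def proj(f,p):
    E=np.array(f["extrinsics"]);c=E[:3,:3].T@(np.array(p)-E[:3,3]);u=np.array(f["mtx"])@np.array([c[0],-c[1],-c[2]]);return u[:2]/u[2]
def save(f,n): cv2.imwrite("pics/"+n,cv2.cvtColor(f["pixels"],cv2.COLOR_RGB2BGR))
E
python3 - <<'E'
from h import *
np.set_printoptions(precision=4,suppress=True)
F={n:imaging.grab_frame(n) for n in("scene","top","wrist")}
for n,f in F.items():
    save(f,n+"0.png"); print(n,f["extrinsics"][:3,3] if hasattr(f["extrinsics"],'shape') else f["extrinsics"])
    for t in("case","knob","knob_top","flux_pot","solder_reel","multimeter"):
        print(n,t,[(np.round(d["centre"]),round(d["p"],2),np.round(at_z(f,d["centre"],.129 if t=="knob_top" else .105 if t=="knob" else 0),3)) for d in imaging.spot_point(f,t)[:3]])
o=get_obs();print(o["tcp_pos"],o["orientation"],o["width"],manip.tcp_to_tips)
E
```

```text
scene [ 1.1537 -0.045   1.0186]
scene case [(array([332., 253.]), 0.95, array([0.546, 0.005, 0.   ]))]
scene knob [(array([356., 262.]), 0.55, array([0.635, 0.052, 0.105]))]
scene knob_top []
scene flux_pot [(array([455., 233.]), 0.62, array([0.496, 0.332, 0.   ])), (array([354., 259.]), 0.21, array([0.566, 0.06 , 0.   ]))]
scene solder_reel [(array([460., 294.]), 0.94, array([0.674, 0.311, 0.   ])), (array([356., 264.]), 0.27, array([0.582, 0.065, 0.   ])), (array([455., 232.]), 0.21, array([0.494, 0.332, 0.   ]))]
scene multimeter [(array([199., 257.]), 0.82, array([ 0.546, -0.336,  0.   ]))]
top [ 0.4223 -0.0153  1.1911]
top case [(array([297., 258.]), 0.81, array([0.552, 0.012, 0.   ]))]
top knob [(array([278., 208.]), 0.53, array([0.642, 0.051, 0.105]))]
top knob_top [(array([300., 260.]), 0.64, array([0.535, 0.003, 0.129])), (array([275., 208.]), 0.53, array([0.636, 0.055, 0.129]))]
top flux_pot [(array([146., 279.]), 0.7, array([0.498, 0.336, 0.   ]))]
top solder_reel [(array([161., 201.]), 0.91, array([0.671, 0.315, 0.   ])), (array([146., 278.]), 0.2, array([0.501, 0.338, 0.   ]))]
top multimeter [(array([459., 266.]), 0.81, array([ 0.545, -0.339,  0.   ]))]
wrist [ 0.3088 -0.5196  0.3729]
wrist case []
wrist knob []
wrist knob_top []
wrist flux_pot []
wrist solder_reel []
wrist multimeter []
[ 0.2374 -0.551   0.2423] [ 0.9794  0.202  -0.     -0.    ] 0.08537812111275857 0.011
```

Run:
```python
import cv2
a=cv2.imread("pics/top0.png")[160:350,210:400];b=cv2.imread("pics/scene0.png")[170:360,240:430]
cv2.imwrite("pics/c0.png",cv2.resize(cv2.hconcat([a,b]),(800,400),interpolation=cv2.INTER_CUBIC))
```

```text
(no output)
```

View pics/c0.png

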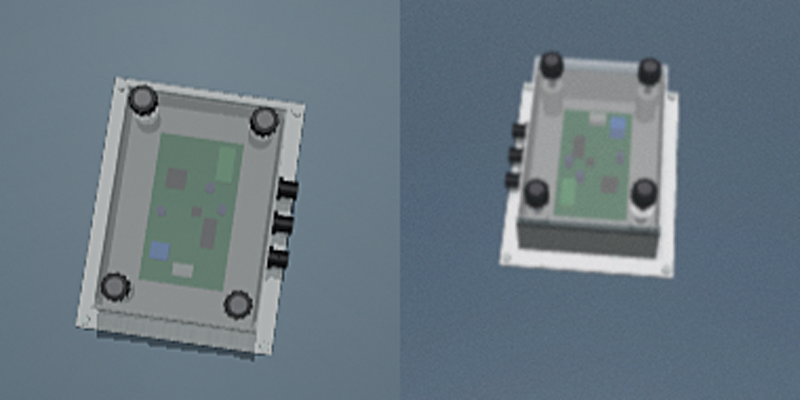

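View pics/top0.png

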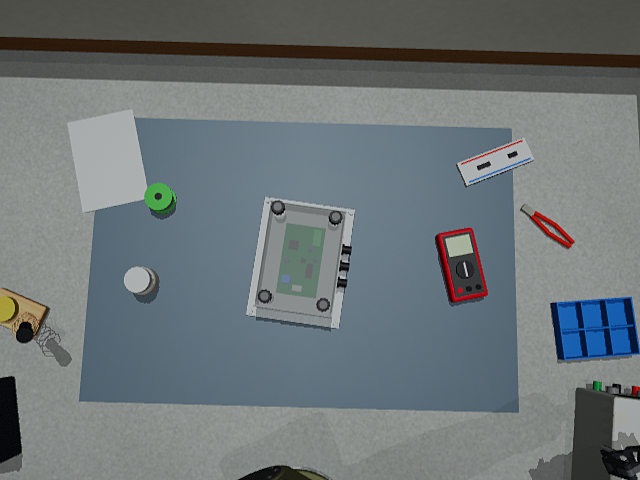

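The standing knob is the one at the far left in the top view, at full-frame (278,207), and at (356,260) in the scene view. This matches case coordinates (-58,+88), since the glands point towards world -y. I'll triangulate it next.

```bash
cat >> h.py <<'E'
def delta(target):
    from scipy.spatial.transform import Rotation as R
    o=get_obs();return R.from_quat(o["orientation"]).as_matrix().T@(np.array(target)-o["tcp_pos"])
E
python3 - <<'E'
from h import *
np.set_printoptions(precision=4,suppress=True)
t=imaging.grab_frame("top");s=imaging.grab_frame("scene")
p=tri([ray(t,(277.9,207)),ray(s,(355.9,260.3))]);print(p,proj(t,p),proj(s,p))
print(delta([p[0],p[1],.242])*1000, get_obs()["contact_force"])
E
```

```text
[0.6397 0.0508 0.1209] [277.6543 206.9755] [355.6827 260.3033]
[ 607.5545 -393.5291    0.3021] [-0.1281 -0.5131 -0.5689]
```

Request:
move_arm(
  plan=[
    {"x":0.76,"y":-0.547,"jaw":-1},
    {"x":0.76,"y":-0.547},
    {"x":0.76,"y":-0.547},
    {"x":0.76,"y":-0.547},
    {"x":0.76,"y":-0.547},
    {"x":0.76,"y":-0.547},
    {"x":0.76,"y":-0.547},
    {"x":0.76,"y":-0.547},
    {"x":0.76,"y":-0.547},
    {"x":0.76,"y":-0.547},
    {"x":0.76,"y":-0.547},
    {"x":0.76,"y":-0.547},
  ],
)

```text
$.plan[0]: bad value
```

Request:
move_arm(
  plan=[
    {"x":0.76,"y":-0.547},
    {"x":0.76,"y":-0.547},
    {"x":0.76,"y":-0.547},
    {"x":0.76,"y":-0.547},
    {"x":0.76,"y":-0.547},
    {"x":0.76,"y":-0.547},
    {"x":0.76,"y":-0.547},
    {"x":0.76,"y":-0.547},
    {"x":0.76,"y":-0.547},
    {"x":0.76,"y":-0.547},
    {"x":0.76,"y":-0.547},
    {"x":0,"y":0},
  ],
)

```text
$.plan[0]: bad value
```

Run:
```python
from h import *
np.set_printoptions(precision=4,suppress=True)
f=imaging.grab_frame("wrist");save(f,"w1.png")
for t in("knob","knob_top","case"): print(t,[(np.round(d["centre"],1),round(d["p"],2)) for d in imaging.spot_point(f,t)])
o=get_obs();print(o["tcp_pos"],o["qpos"],o["contact_force"],delta([.6397,.0508,.242])*1000,proj(f,[.6397,.0508,.128]))
```

```text
knob []
knob_top []
case []
[ 0.2374 -0.551   0.2423] [-1.164   0.3135 -0.0471  1.2102  0.      1.5708] [ 0.8526  0.7299 -0.3744] [ 607.5934 -393.5392    0.2945] [-1433.9933 -2342.5602]
```

View pics/w1.png

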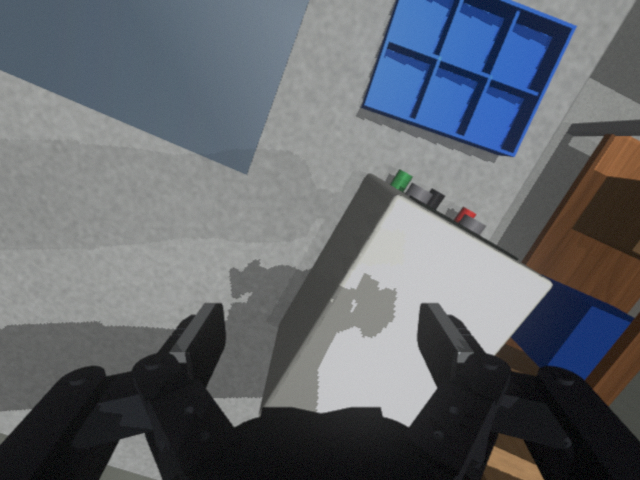

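The picture shows the arm still at its start pose: the moves were refused. I'll send every field in each row.

Request:
move_arm(
  plan=[
    {"x":0.76,"y":-0.547,"z":0,"yaw":0,"jaw":-1},
    {"x":0.76,"y":-0.547,"z":0,"yaw":0,"jaw":-1},
    {"x":0.76,"y":-0.547,"z":0,"yaw":0,"jaw":-1},
    {"x":0.76,"y":-0.547,"z":0,"yaw":0,"jaw":-1},
    {"x":0.76,"y":-0.547,"z":0,"yaw":0,"jaw":-1},
    {"x":0.76,"y":-0.547,"z":0,"yaw":0,"jaw":-1},
    {"x":0.76,"y":-0.547,"z":0,"yaw":0,"jaw":-1},
    {"x":0.76,"y":-0.547,"z":0,"yaw":0,"jaw":-1},
    {"x":0.76,"y":-0.547,"z":0,"yaw":0,"jaw":-1},
    {"x":0.76,"y":-0.547,"z":0,"yaw":0,"jaw":-1},
    {"x":0.76,"y":-0.547,"z":0,"yaw":0,"jaw":-1},
    {"x":0.76,"y":-0.547,"z":0,"yaw":0,"jaw":-1},
  ],
)

```text
clock: 2.35
tcp_pos: [0.4113, -0.2607, 0.2425]
orientation: [0.979, 0.202, 0.0, 0.0]
contact_force: [0.5, -0.8, 0.1]
width: 0.0855
grasp_force: 0.0
```

Request:
move_arm(
  plan=[
    {"x":0.76,"y":-0.547,"z":0,"yaw":0,"jaw":-1},
    {"x":0.76,"y":-0.547,"z":0,"yaw":0,"jaw":-1},
    {"x":0.76,"y":-0.547,"z":0,"yaw":0,"jaw":-1},
    {"x":0.76,"y":-0.547,"z":0,"yaw":0,"jaw":-1},
    {"x":0.76,"y":-0.547,"z":0,"yaw":0,"jaw":-1},
    {"x":0.76,"y":-0.547,"z":0,"yaw":0,"jaw":-1},
    {"x":0.76,"y":-0.547,"z":0,"yaw":0,"jaw":-1},
    {"x":0.76,"y":-0.547,"z":0,"yaw":0,"jaw":-1},
    {"x":0.76,"y":-0.547,"z":0,"yaw":0,"jaw":-1},
    {"x":0.76,"y":-0.547,"z":0,"yaw":0,"jaw":-1},
    {"x":0.76,"y":-0.547,"z":0,"yaw":0,"jaw":-1},
    {"x":0,"y":0,"z":0,"yaw":0,"jaw":-1},
  ],
)

```text
clock: 3.35
tcp_pos: [0.5719, 0.0069, 0.2421]
orientation: [0.979, 0.204, 0.001, -0.001]
contact_force: [-0.6, -0.3, -0.3]
width: 0.0854
grasp_force: 0.0
```

Run:
```python
from h import *
np.set_printoptions(precision=4,suppress=True)
f=imaging.grab_frame("wrist");save(f,"w2.png")
for t in("knob","knob_top","case"): print(t,[(np.round(d["centre"],1),round(d["p"],2)) for d in imaging.spot_point(f,t)])
o=get_obs();print(o["clock"],o["tcp_pos"],o["qpos"],o["contact_force"],delta([.6397,.0508,.242])*1000,proj(f,[.6397,.0508,.128]))
```

```text
knob [(array([301.1, 132.6]), 0.62)]
knob_top [(array([302.5, 133.8]), 0.88)]
case [(array([314.8, 226.6]), 0.8), (array([557.9, 333.3]), 0.44)]
3.55 [0.5692 0.0026 0.2422] [ 0.0048  0.256  -0.1241  1.1913 -0.0004  2.7398] [ 0.4595 -0.3676  0.3453] [ 83.8141 -16.406    0.1235] [303.2271 135.3932]
```

View pics/w2.png

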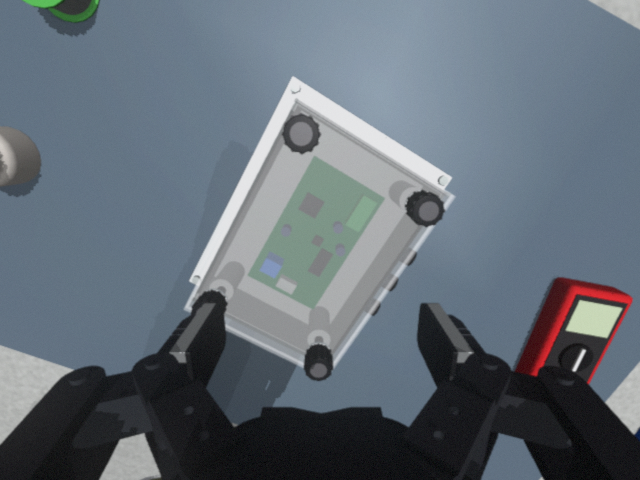

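The wrist view shows the standing knob at (302,133), close to the predicted (303,135). Nothing stands near it. I'll refine its position with this view.

Run:
```python
from h import *
np.set_printoptions(precision=4,suppress=True)
f=imaging.grab_frame("wrist");t=imaging.grab_frame("top");s=imaging.grab_frame("scene")
c=imaging.spot_point(f,"knob_top")[0]["centre"]
for z in(.12,.129): print(at_z(f,c,z),at_z(t,(277.9,207),z),at_z(s,(355.9,260.3),z))
print(tri([ray(f,c),ray(t,(277.9,207)),ray(s,(355.9,260.3))]))
p=at_z(f,c,.129);print(delta([p[0],p[1],.242])*1000)
```

```text
[0.6401 0.0539 0.12  ] [0.6398 0.0503 0.12  ] [0.6392 0.0513 0.12  ]
[0.6402 0.0532 0.129 ] [0.638  0.0498 0.129 ] [0.6443 0.0504 0.129 ]
[0.6399 0.0518 0.1211]
[ 85.2171 -18.9221   0.4814]
```

Request:
move_arm(
  plan=[
    {"x":0.71,"y":-0.15,"z":0,"yaw":0,"jaw":-1},
    {"x":0.71,"y":-0.15,"z":0,"yaw":0,"jaw":-1},
    {"x":0.71,"y":-0.15,"z":0,"yaw":0,"jaw":-1},
    {"x":0.71,"y":-0.15,"z":0,"yaw":0,"jaw":-1},
    {"x":0,"y":0,"z":0,"yaw":-1,"jaw":-1},
    {"x":0,"y":0,"z":0,"yaw":-1,"jaw":-1},
    {"x":0,"y":0,"z":0,"yaw":-1,"jaw":-1},
    {"x":0,"y":0,"z":0,"yaw":-1,"jaw":-1},
    {"x":0,"y":0,"z":0,"yaw":-1,"jaw":-1},
    {"x":0,"y":0,"z":0,"yaw":-1,"jaw":-1},
    {"x":0,"y":0,"z":0,"yaw":-1,"jaw":-1},
    {"x":0,"y":0,"z":0,"yaw":-1,"jaw":-1},
  ],
)

```text
clock: 4.75
tcp_pos: [0.6406, 0.0525, 0.2425]
orientation: [0.885, 0.465, 0.0, 0.0]
contact_force: [0.8, -0.6, 0.0]
width: 0.0854
grasp_force: 0.0
```

```bash
cat > m.py <<'E'
from h import *
np.set_printoptions(precision=4,suppress=True)
f=imaging.grab_frame("wrist");E=f["extrinsics"]
for t in("knob","knob_top"):
  for d in imaging.spot_point(f,t): print(t,np.round(d["centre"],1),round(d["p"],2),at_z(f,d["centre"],.129 if t=="knob_top" else .105))
o=get_obs();print(o["clock"],o["tcp_pos"],o["qpos"][5],np.array(E)[:3,3])
E
python3 m.py
```

```text
knob [320.4 235. ] 0.9 [0.6401 0.0527 0.105 ]
knob_top [323.  244.2] 0.84 [0.6416 0.0512 0.129 ]
4.9 [0.6407 0.0527 0.2425] 2.2610010686647897 [0.6851 0.1167 0.3738]
```

Request:
move_arm(
  plan=[
    {"x":0,"y":0,"z":0,"yaw":-1,"jaw":-1},
    {"x":0,"y":0,"z":0,"yaw":-1,"jaw":-1},
    {"x":0,"y":0,"z":0,"yaw":-1,"jaw":-1},
    {"x":0,"y":0,"z":0,"yaw":-1,"jaw":-1},
    {"x":0,"y":0,"z":0,"yaw":-1,"jaw":-1},
    {"x":0,"y":0,"z":0,"yaw":-1,"jaw":-1},
    {"x":0,"y":0,"z":0,"yaw":-1,"jaw":-1},
    {"x":0,"y":0,"z":0,"yaw":-1,"jaw":-1},
    {"x":0,"y":0,"z":0,"yaw":-1,"jaw":-1},
    {"x":0,"y":0,"z":0,"yaw":-1,"jaw":-1},
    {"x":0,"y":0,"z":0,"yaw":-1,"jaw":-1},
    {"x":0,"y":0,"z":0,"yaw":-1,"jaw":-1},
  ],
)

```text
clock: 5.9
tcp_pos: [0.6407, 0.053, 0.2424]
orientation: [0.62, 0.785, 0.0, 0.0]
contact_force: [-0.1, 1.1, 0.5]
width: 0.0854
grasp_force: 0.0
```

Request:
move_arm(
  plan=[
    {"x":0,"y":0,"z":0,"yaw":-1,"jaw":-1},
    {"x":0,"y":0,"z":0,"yaw":-1,"jaw":-1},
    {"x":0,"y":0,"z":0,"yaw":-1,"jaw":-1},
    {"x":0,"y":0,"z":0,"yaw":-1,"jaw":-1},
    {"x":0,"y":0,"z":0,"yaw":-1,"jaw":-1},
    {"x":0,"y":0,"z":0,"yaw":-1,"jaw":-1},
    {"x":0,"y":0,"z":0,"yaw":-1,"jaw":-1},
    {"x":0,"y":0,"z":0,"yaw":-1,"jaw":-1},
    {"x":0,"y":0,"z":0,"yaw":-1,"jaw":-1},
    {"x":0,"y":0,"z":0,"yaw":-1,"jaw":-1},
    {"x":0,"y":0,"z":0,"yaw":-1,"jaw":-1},
    {"x":0,"y":0,"z":0,"yaw":-1,"jaw":-1},
  ],
)

```text
clock: 6.9
tcp_pos: [0.6407, 0.053, 0.2424]
orientation: [0.247, 0.969, 0.0, 0.0]
contact_force: [0.2, -0.2, 0.9]
width: 0.0857
grasp_force: 0.0
```

```bash
python3 m.py
```

```text
knob [319.7 231.7] 0.62 [0.639  0.0536 0.105 ]
knob_top [321.7 240.9] 0.82 [0.6404 0.0547 0.129 ]
7.05 [0.6408 0.053  0.2424] 0.5868642139909097 [0.5739 0.0906 0.3737]
```

Request:
move_arm(
  plan=[
    {"x":0,"y":0,"z":0,"yaw":-1,"jaw":-1},
    {"x":0,"y":0,"z":0,"yaw":-1,"jaw":-1},
    {"x":0,"y":0,"z":0,"yaw":-1,"jaw":-1},
    {"x":0,"y":0,"z":0,"yaw":-1,"jaw":-1},
    {"x":0,"y":0,"z":0,"yaw":-1,"jaw":-1},
    {"x":0,"y":0,"z":0,"yaw":-1,"jaw":-1},
    {"x":0,"y":0,"z":0,"yaw":-1,"jaw":-1},
    {"x":0,"y":0,"z":0,"yaw":-1,"jaw":-1},
    {"x":0,"y":0,"z":0,"yaw":-1,"jaw":-1},
    {"x":0,"y":0,"z":0,"yaw":-1,"jaw":-1},
    {"x":0,"y":0,"z":0,"yaw":-1,"jaw":-1},
    {"x":0,"y":0,"z":0,"yaw":-1,"jaw":-1},
  ],
)

```text
clock: 8.05
tcp_pos: [0.6408, 0.0532, 0.2423]
orientation: [-0.168, 0.986, 0.0, 0.0]
contact_force: [-0.1, 1.4, 0.2]
width: 0.0855
grasp_force: 0.0
```

Request:
move_arm(
  plan=[
    {"x":0,"y":0,"z":0,"yaw":-1,"jaw":-1},
    {"x":0,"y":0,"z":0,"yaw":-1,"jaw":-1},
    {"x":0,"y":0,"z":0,"yaw":-1,"jaw":-1},
    {"x":0,"y":0,"z":0,"yaw":-1,"jaw":-1},
    {"x":0,"y":0,"z":0,"yaw":-1,"jaw":-1},
    {"x":0,"y":0,"z":0,"yaw":-1,"jaw":-1},
    {"x":0,"y":0,"z":0,"yaw":0,"jaw":-1},
    {"x":0,"y":0,"z":0,"yaw":0,"jaw":-1},
  ],
)

```text
clock: 8.72
tcp_pos: [0.6408, 0.0532, 0.2423]
orientation: [-0.367, 0.93, -0.0, 0.0]
contact_force: [-0.2, -0.3, 0.2]
width: 0.0852
grasp_force: 0.0
```

```bash
echo 'save(f,"w3.png")' >>m.py; python3 m.py
```

```text
knob [322.2 230.6] 0.74 [0.6385 0.0527 0.105 ]
knob_top [321.9 239.9] 0.93 [0.6393 0.053  0.129 ]
8.8667 [0.6408 0.0533 0.2423] -0.6707484460711615 [0.5853 0.0013 0.3737]
```

View pics/w3.png

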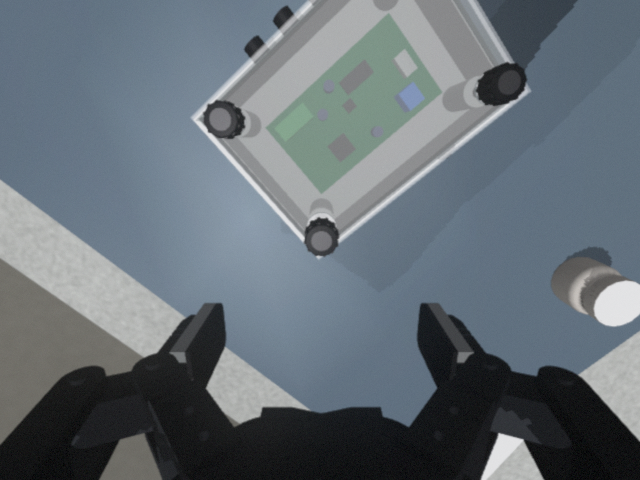

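The picture shows the standing knob at (322,238), directly under the TCP to within about 0.5 mm. The way down is clear between the open fingers, so I'll descend.

Request:
move_arm(
  plan=[
    {"x":0,"y":0,"z":0.8,"yaw":0,"jaw":-1},
    {"x":0,"y":0,"z":0.8,"yaw":0,"jaw":-0.5},
    {"x":0,"y":0,"z":0.8,"yaw":0,"jaw":-0.2},
    {"x":0,"y":0,"z":0.8,"yaw":0,"jaw":-0.2},
    {"x":0,"y":0,"z":0.7,"yaw":0,"jaw":-0.2},
    {"x":0,"y":0,"z":0.44,"yaw":0,"jaw":-0.2},
    {"x":0,"y":0,"z":0,"yaw":0,"jaw":-0.2},
    {"x":0,"y":0,"z":0,"yaw":0,"jaw":-0.2},
    {"x":0,"y":0,"z":0,"yaw":0,"jaw":-0.2},
    {"x":0,"y":0,"z":0,"yaw":0,"jaw":-0.2},
  ],
  force=40,
)

```text
clock: 9.7
tcp_pos: [0.642, 0.0534, 0.1137]
orientation: [-0.369, 0.929, -0.0, 0.001]
contact_force: [-0.6, 0.1, -0.3]
width: 0.0512
grasp_force: 0.0
```

Request:
move_arm(
  plan=[
    {"x":0,"y":0,"z":0,"yaw":0,"jaw":1},
    {"x":0,"y":0,"z":0,"yaw":0,"jaw":1},
    {"x":0,"y":0,"z":0,"yaw":0,"jaw":1},
    {"x":0,"y":0,"z":0,"yaw":0,"jaw":1},
    {"x":0,"y":0,"z":0,"yaw":0,"jaw":1},
    {"x":0,"y":0,"z":0,"yaw":0,"jaw":1},
    {"x":0,"y":0,"z":0,"yaw":0,"jaw":1},
    {"x":0,"y":0,"z":0,"yaw":0,"jaw":1},
  ],
  force=40,
)

```text
clock: 10.37
tcp_pos: [0.6413, 0.0536, 0.1132]
orientation: [-0.369, 0.929, -0.0, 0.001]
contact_force: [-2.0, 2.1, 5.7]
width: 0.0248
grasp_force: 39.0
```

```bash
echo 'print(o["contact_force"],o["width"],o["grasp_force"],proj(f,[.6404,.053,.129]))' >>m.py;sed -i 's/w3/w4/' m.py; python3 m.py
```

```text
knob [324.7 304.9] 0.93 [0.6389 0.0539 0.105 ]
knob_top [324.1 332.7] 0.8 [0.6389 0.0532 0.129 ]
10.5167 [0.6413 0.0536 0.1132] -0.6727019843342585 [0.5858 0.0014 0.2444]
[-2.4968  0.7164  6.7309] 0.024882084272454547 38.999526500701904 [321.2371 334.7832]
```

View pics/w4.png

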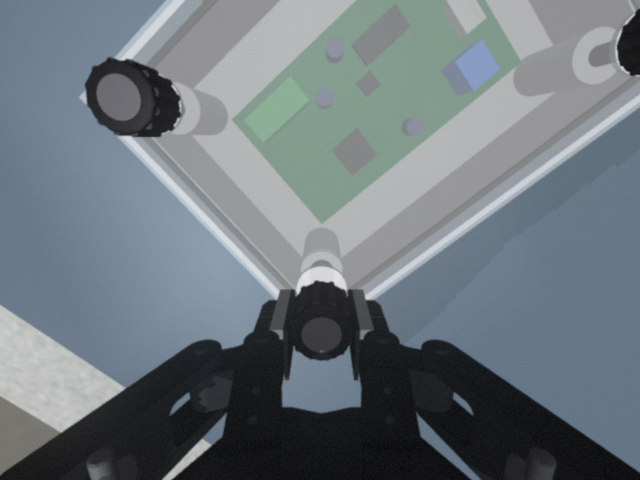

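The fingers hold the knob symmetrically (picture: knob top at (322,333), between the pads), and it is pressed down with about 6 N. I'll ease off slightly and turn back 24° first, since no drop is possible before 30°.

Request:
move_arm(
  plan=[
    {"x":0,"y":0,"z":-0.01,"yaw":0,"jaw":1},
    {"x":0,"y":0,"z":-0.0015,"yaw":-1,"jaw":1},
    {"x":0,"y":0,"z":-0.0015,"yaw":-1,"jaw":1},
    {"x":0,"y":0,"z":-0.0015,"yaw":-1,"jaw":1},
    {"x":0,"y":0,"z":-0.0015,"yaw":-1,"jaw":1},
    {"x":0,"y":0,"z":-0.0015,"yaw":-1,"jaw":1},
    {"x":0,"y":0,"z":-0.0015,"yaw":-1,"jaw":1},
    {"x":0,"y":0,"z":0,"yaw":0,"jaw":1},
    {"x":0,"y":0,"z":0,"yaw":0,"jaw":1},
    {"x":0,"y":0,"z":0,"yaw":0,"jaw":1},
  ],
)

```text
clock: 11.35
tcp_pos: [0.6405, 0.0541, 0.1134]
orientation: [-0.554, 0.832, 0.001, 0.0]
contact_force: [-3.4, 2.7, 7.1]
width: 0.0249
grasp_force: 39.3
```

```bash
cat > s.py <<'E'
from h import *
np.set_printoptions(precision=5,suppress=True)
o=get_obs();q=o["orientation"];print(o["clock"],o["tcp_pos"],o["contact_force"],o["ft_torque"],np.degrees(o["qpos"][5]),"yaw",np.degrees(2*np.arctan2(q[1],q[0])),o["grasp_force"])
E
python3 s.py
```

```text
11.35 [0.64053 0.05411 0.11338] [-3.43483  2.74084  7.0543 ] [ 0.51979  0.7286  -0.03502] -62.550671361487595 yaw 247.33745511426162 39.30943250656128
```

Request:
move_arm(
  plan=[
    {"x":0,"y":0,"z":-0.012,"yaw":-0.75,"jaw":1},
    {"x":0,"y":0,"z":-0.0015,"yaw":-0.75,"jaw":1},
    {"x":0,"y":0,"z":0,"yaw":0,"jaw":1},
    {"x":0,"y":0,"z":0,"yaw":0,"jaw":1},
  ],
)

```text
clock: 11.68
tcp_pos: [0.6403, 0.0542, 0.1135]
orientation: [-0.597, 0.802, 0.001, 0.0]
contact_force: [-3.7, 3.1, 5.1]
width: 0.025
grasp_force: 39.2
```

Request:
move_arm(
  plan=[
    {"x":0,"y":0,"z":-0.0015,"yaw":-0.75,"jaw":1},
    {"x":0,"y":0,"z":-0.0015,"yaw":-0.75,"jaw":1},
    {"x":0,"y":0,"z":0,"yaw":0,"jaw":1},
    {"x":0,"y":0,"z":0,"yaw":0,"jaw":1},
  ],
)

```text
clock: 12.02
tcp_pos: [0.6401, 0.0542, 0.1135]
orientation: [-0.638, 0.77, 0.001, 0.0]
contact_force: [-3.8, 3.8, 5.6]
width: 0.0247
grasp_force: 39.2
```

Request:
move_arm(
  plan=[
    {"x":0,"y":0,"z":-0.002,"yaw":-0.75,"jaw":1},
    {"x":0,"y":0,"z":-0.002,"yaw":-0.75,"jaw":1},
    {"x":0,"y":0,"z":0,"yaw":0,"jaw":1},
    {"x":0,"y":0,"z":0,"yaw":0,"jaw":1},
  ],
)

```text
clock: 12.35
tcp_pos: [0.6399, 0.0542, 0.113]
orientation: [-0.677, 0.736, 0.001, -0.0]
contact_force: [-3.0, 2.7, 2.5]
width: 0.0251
grasp_force: 39.1
```

Height and force both fell, so this may be the drop. I'll hold the angle and press down to test it.

Request:
move_arm(
  plan=[
    {"x":0,"y":0,"z":0.015,"yaw":0,"jaw":1},
    {"x":0,"y":0,"z":0.015,"yaw":0,"jaw":1},
    {"x":0,"y":0,"z":0,"yaw":0,"jaw":1},
    {"x":0,"y":0,"z":0,"yaw":0,"jaw":1},
  ],
)

```text
clock: 12.68
tcp_pos: [0.6399, 0.0542, 0.1125]
orientation: [-0.677, 0.736, 0.001, 0.0]
contact_force: [-5.0, 4.5, 5.3]
width: 0.0249
grasp_force: 39.5
```

Request:
move_arm(
  plan=[
    {"x":0,"y":0,"z":0.012,"yaw":0,"jaw":1},
    {"x":0,"y":0,"z":0.012,"yaw":0,"jaw":1},
    {"x":0,"y":0,"z":0,"yaw":0,"jaw":1},
    {"x":0,"y":0,"z":0,"yaw":0,"jaw":1},
    {"x":0,"y":0,"z":0,"yaw":0,"jaw":1},
    {"x":0,"y":0,"z":0,"yaw":0,"jaw":1},
  ],
)

```text
clock: 13.18
tcp_pos: [0.6399, 0.0543, 0.1119]
orientation: [-0.677, 0.736, 0.001, 0.0]
contact_force: [-5.9, 4.1, 6.0]
width: 0.0245
grasp_force: 39.5
```

```bash
python3 s.py
```

```text
13.1833 [0.63988 0.05425 0.11194] [-5.91604  4.07084  6.00755] [0.84929 0.84725 0.02358] -80.45413248982808 yaw 265.24753433534306 39.516366720199585
```

The knob is following downward, so the drop has happened at about 42° back. The side load makes it bind, so I'll relieve that and keep following it down.

Request:
move_arm(
  plan=[
    {"x":-0.011,"y":0.022,"z":0,"yaw":0,"jaw":1},
    {"x":0,"y":0,"z":0,"yaw":0,"jaw":1},
    {"x":0,"y":0,"z":0.012,"yaw":0,"jaw":1},
    {"x":0,"y":0,"z":0.012,"yaw":0,"jaw":1},
    {"x":0,"y":0,"z":0,"yaw":0,"jaw":1},
    {"x":0,"y":0,"z":0,"yaw":0,"jaw":1},
  ],
)

```text
clock: 13.68
tcp_pos: [0.6398, 0.0542, 0.1104]
orientation: [-0.678, 0.735, 0.001, 0.0]
contact_force: [-1.4, 5.8, -0.5]
width: 0.0247
grasp_force: 39.3
```

Request:
move_arm(
  plan=[
    {"x":-0.015,"y":0,"z":0.015,"yaw":0,"jaw":1},
    {"x":0,"y":0,"z":0.015,"yaw":0,"jaw":1},
    {"x":0,"y":0,"z":0,"yaw":0,"jaw":1},
    {"x":0,"y":0,"z":0,"yaw":0,"jaw":1},
    {"x":0,"y":0,"z":0,"yaw":0,"jaw":1},
  ],
)

```text
clock: 14.1
tcp_pos: [0.6398, 0.0543, 0.1098]
orientation: [-0.678, 0.735, 0.0, -0.0]
contact_force: [-3.5, 4.0, 0.2]
width: 0.0245
grasp_force: 39.4
```

Request:
move_arm(
  plan=[
    {"x":-0.005,"y":0.005,"z":0.015,"yaw":0,"jaw":1},
    {"x":0,"y":0,"z":0.01,"yaw":0,"jaw":1},
    {"x":0,"y":0,"z":0,"yaw":0,"jaw":1},
    {"x":0,"y":0,"z":0,"yaw":0,"jaw":1},
    {"x":0,"y":0,"z":0,"yaw":0,"jaw":1},
  ],
)

```text
clock: 14.52
tcp_pos: [0.6398, 0.0543, 0.1097]
orientation: [-0.678, 0.735, 0.0, -0.0]
contact_force: [-4.2, 2.6, 3.4]
width: 0.0248
grasp_force: 39.7
```

```bash
python3 s.py
```

```text
14.5167 [0.63984 0.05428 0.10969] [-4.17382  2.61905  3.4145 ] [0.78381 0.88279 0.05254] -80.45321319761703 yaw 265.3020235583164 39.743560552597046
```

Fully seated: z fell 3.8 mm and it now carries load again. Next I'll turn forward, first 180° while following the pitch.

Request:
move_arm(
  plan=[
    {"x":0,"y":0,"z":0.0015,"yaw":1,"jaw":1},
    {"x":0,"y":0,"z":0.0015,"yaw":1,"jaw":1},
    {"x":0,"y":0,"z":0.0015,"yaw":1,"jaw":1},
    {"x":0,"y":0,"z":0.0015,"yaw":1,"jaw":1},
    {"x":0,"y":0,"z":0.0015,"yaw":1,"jaw":1},
    {"x":0,"y":0,"z":0.0015,"yaw":1,"jaw":1},
    {"x":0,"y":0,"z":0.0015,"yaw":1,"jaw":1},
    {"x":0,"y":0,"z":0.0015,"yaw":1,"jaw":1},
    {"x":0,"y":0,"z":0.0015,"yaw":1,"jaw":1},
    {"x":0,"y":0,"z":0,"yaw":0,"jaw":1},
    {"x":0,"y":0,"z":0,"yaw":0,"jaw":1},
  ],
)

```text
clock: 15.43
tcp_pos: [0.6411, 0.0538, 0.1094]
orientation: [-0.418, 0.909, -0.001, 0.001]
contact_force: [0.7, 0.2, 1.8]
width: 0.0246
grasp_force: 39.5
```

```bash
python3 s.py
```

```text
15.4333 [0.64107 0.0538  0.10937] [0.67844 0.15679 1.77305] [ 0.26232 -0.05897  0.00126] -44.56134623808514 yaw 229.39037297563476 39.52177584171295
```

Request:
move_arm(
  plan=[
    {"x":0,"y":0,"z":0.0015,"yaw":1,"jaw":1},
    {"x":0,"y":0,"z":0.0015,"yaw":1,"jaw":1},
    {"x":0,"y":0,"z":0.0015,"yaw":1,"jaw":1},
    {"x":0,"y":0,"z":0.0015,"yaw":1,"jaw":1},
    {"x":0,"y":0,"z":0.0015,"yaw":1,"jaw":1},
    {"x":0,"y":0,"z":0.0015,"yaw":1,"jaw":1},
    {"x":0,"y":0,"z":0.0015,"yaw":1,"jaw":1},
    {"x":0,"y":0,"z":0.0015,"yaw":1,"jaw":1},
    {"x":0,"y":0,"z":0.0015,"yaw":1,"jaw":1},
    {"x":0,"y":0,"z":0.0015,"yaw":1,"jaw":1},
    {"x":0,"y":0,"z":0.0015,"yaw":1,"jaw":1},
    {"x":0,"y":0,"z":0.0015,"yaw":1,"jaw":1},
  ],
)

```text
clock: 16.43
tcp_pos: [0.6418, 0.0522, 0.1089]
orientation: [-0.01, 1.0, -0.002, 0.002]
contact_force: [3.1, -4.4, 1.0]
width: 0.0248
grasp_force: 39.5
```

Request:
move_arm(
  plan=[
    {"x":0,"y":0,"z":0.0015,"yaw":1,"jaw":1},
    {"x":0,"y":0,"z":0.0015,"yaw":1,"jaw":1},
    {"x":0,"y":0,"z":0.0015,"yaw":1,"jaw":1},
    {"x":0,"y":0,"z":0.0015,"yaw":1,"jaw":1},
    {"x":0,"y":0,"z":0.0015,"yaw":1,"jaw":1},
    {"x":0,"y":0,"z":0.0015,"yaw":1,"jaw":1},
    {"x":0,"y":0,"z":0.0015,"yaw":1,"jaw":1},
    {"x":0,"y":0,"z":0.0015,"yaw":1,"jaw":1},
    {"x":0,"y":0,"z":0.0015,"yaw":1,"jaw":1},
    {"x":0,"y":0,"z":0.0015,"yaw":1,"jaw":1},
    {"x":0,"y":0,"z":0.0015,"yaw":1,"jaw":1},
    {"x":0,"y":0,"z":0.0015,"yaw":1,"jaw":1},
  ],
)

```text
clock: 17.43
tcp_pos: [0.6411, 0.0506, 0.1083]
orientation: [0.398, 0.917, -0.003, 0.002]
contact_force: [1.4, -8.4, 3.1]
width: 0.0247
grasp_force: 39.7
```

```bash
python3 s.py
```

```text
17.4333 [0.64114 0.05058 0.10832] [ 1.38997 -8.37244  3.08932] [-1.77843 -0.06221  0.05643] 51.62042490473146 yaw 133.09894819167775 39.674654603004456
```

Request:
move_arm(
  plan=[
    {"x":-0.015,"y":-0.009,"z":0.0015,"yaw":1,"jaw":1},
    {"x":-0.015,"y":-0.009,"z":0.0015,"yaw":1,"jaw":1},
    {"x":0,"y":0,"z":0.0015,"yaw":1,"jaw":1},
    {"x":0,"y":0,"z":0.0015,"yaw":1,"jaw":1},
    {"x":0,"y":0,"z":0.0015,"yaw":1,"jaw":1},
    {"x":0,"y":0,"z":0.0015,"yaw":1,"jaw":1},
    {"x":0,"y":0,"z":0.0015,"yaw":1,"jaw":1},
    {"x":0,"y":0,"z":0.0015,"yaw":1,"jaw":1},
    {"x":0,"y":0,"z":0.0015,"yaw":1,"jaw":1},
    {"x":0,"y":0,"z":0,"yaw":0,"jaw":1},
    {"x":0,"y":0,"z":0,"yaw":0,"jaw":1},
    {"x":0,"y":0,"z":0,"yaw":0,"jaw":1},
  ],
)

```text
clock: 18.43
tcp_pos: [0.64, 0.05, 0.1078]
orientation: [0.661, 0.751, -0.002, 0.002]
contact_force: [-3.9, -7.2, 4.8]
width: 0.0246
grasp_force: 40.0
```

```bash
python3 s.py;sed -i 's/w4/w5/' m.py; python3 m.py
```

```text
18.4333 [0.63995 0.04997 0.10781] [-3.87125 -7.17093  4.75895] [-1.4194   0.69692 -0.07832] 87.34158691464023 yaw 97.30163509847227 39.97421979904175
knob [324.3 305. ] 0.65 [0.6414 0.0561 0.105 ]
knob_top [321.3 333.1] 0.66 [0.6399 0.057  0.129 ]
18.5833 [0.6399 0.05   0.1078] 1.5243532166829046 [0.631  0.1279 0.2387]
[-3.0928 -7.3885  4.4634] 0.02449080674791315 39.9736350774765 [321.228  342.2119]
```

View pics/w5.png

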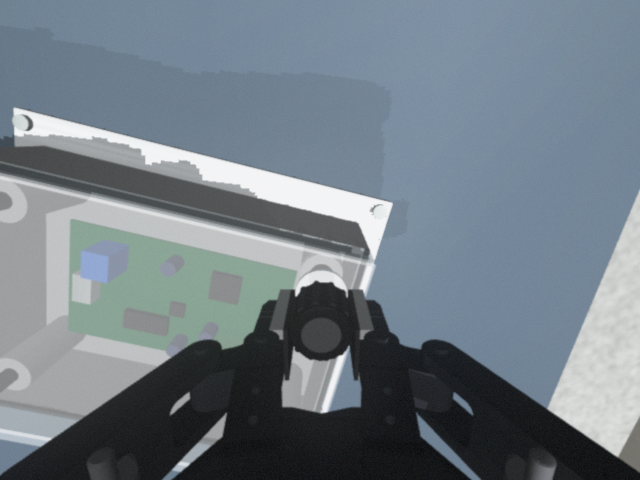

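The knob still sits in the same place between the pads, at (321,333). So far it has turned 168° forward and z fell 1.88 mm, as the pitch predicts. Now I'll regrip: open, turn back 180° so the pads meet the same flutes, and centre.

Request:
move_arm(
  plan=[
    {"x":0,"y":0,"z":-0.02,"yaw":0,"jaw":0.2},
    {"x":0,"y":0,"z":0,"yaw":0,"jaw":-0.2},
    {"x":0,"y":0,"z":0,"yaw":0,"jaw":-0.2},
    {"x":0,"y":0,"z":0,"yaw":0,"jaw":-0.2},
    {"x":0,"y":0,"z":0,"yaw":0,"jaw":-0.2},
    {"x":0,"y":0,"z":0,"yaw":0,"jaw":-0.2},
  ],
)

```text
clock: 19.08
tcp_pos: [0.6403, 0.0534, 0.1079]
orientation: [0.66, 0.751, -0.0, 0.0]
contact_force: [-0.0, 0.4, 0.7]
width: 0.051
grasp_force: 0.0
```

```bash
python3 s.py; sed -i 's/w5/w6/' m.py;python3 m.py
```

```text
19.0833 [0.64028 0.05341 0.10792] [-0.03634  0.3909   0.70777] [ 0.02219  0.03626 -0.02404] 87.43611536460746 yaw 97.33498414594085 0.0
knob [321.1 311.2] 0.98 [0.6407 0.0562 0.105 ]
knob_top [321.8 343.7] 0.82 [0.641  0.0556 0.129 ]
19.2333 [0.6402 0.0534 0.108 ] 1.526202649115069 [0.6312 0.1305 0.2393]
[0.8752 0.4481 0.5293] 0.05136229125740699 0.0 [319.2823 349.2804]
```

Request:
move_arm(
  plan=[
    {"x":-0.04,"y":0,"z":0,"yaw":-1,"jaw":-0.2},
    {"x":0,"y":0,"z":0,"yaw":-1,"jaw":-0.2},
    {"x":0,"y":0,"z":0,"yaw":-1,"jaw":-0.2},
    {"x":0,"y":0,"z":0,"yaw":-1,"jaw":-0.2},
    {"x":0,"y":0,"z":0,"yaw":-1,"jaw":-0.2},
    {"x":0,"y":0,"z":0,"yaw":-1,"jaw":-0.2},
    {"x":0,"y":0,"z":0,"yaw":-1,"jaw":-0.2},
    {"x":0,"y":0,"z":0,"yaw":-1,"jaw":-0.2},
    {"x":0,"y":0,"z":0,"yaw":-1,"jaw":-0.2},
    {"x":0,"y":0,"z":0,"yaw":-1,"jaw":-0.2},
    {"x":0,"y":0,"z":0,"yaw":-1,"jaw":-0.2},
    {"x":0,"y":0,"z":0,"yaw":-1,"jaw":-0.2},
  ],
)

```text
clock: 20.23
tcp_pos: [0.6404, 0.0522, 0.108]
orientation: [0.296, 0.955, -0.0, 0.0]
contact_force: [-1.1, 0.1, -0.6]
width: 0.0513
grasp_force: 0.0
```

Request:
move_arm(
  plan=[
    {"x":0,"y":0,"z":0,"yaw":-1,"jaw":-0.2},
    {"x":0,"y":0,"z":0,"yaw":-1,"jaw":-0.2},
    {"x":0,"y":0,"z":0,"yaw":-1,"jaw":-0.2},
    {"x":0,"y":0,"z":0,"yaw":-1,"jaw":-0.2},
    {"x":0,"y":0,"z":0,"yaw":-1,"jaw":-0.2},
    {"x":0,"y":0,"z":0,"yaw":-1,"jaw":-0.2},
    {"x":0,"y":0,"z":0,"yaw":-1,"jaw":-0.2},
    {"x":0,"y":0,"z":0,"yaw":-1,"jaw":-0.2},
    {"x":0,"y":0,"z":0,"yaw":-1,"jaw":-0.2},
    {"x":0,"y":0,"z":0,"yaw":-1,"jaw":-0.2},
    {"x":0,"y":0,"z":0,"yaw":-1,"jaw":-0.2},
    {"x":0,"y":0,"z":0,"yaw":-1,"jaw":-0.2},
  ],
)

```text
clock: 21.23
tcp_pos: [0.6404, 0.0521, 0.108]
orientation: [-0.118, 0.993, -0.0, 0.0]
contact_force: [-0.1, 0.6, 0.5]
width: 0.0513
grasp_force: 0.0
```

Request:
move_arm(
  plan=[
    {"x":0,"y":0,"z":0,"yaw":-1,"jaw":-0.2},
    {"x":0,"y":0,"z":0,"yaw":-1,"jaw":-0.2},
    {"x":0,"y":0,"z":0,"yaw":-1,"jaw":-0.2},
    {"x":0,"y":0,"z":0,"yaw":-1,"jaw":-0.2},
    {"x":0,"y":0,"z":0,"yaw":-1,"jaw":-0.2},
    {"x":0,"y":0,"z":0,"yaw":-1,"jaw":-0.2},
    {"x":0,"y":0,"z":0,"yaw":-1,"jaw":-0.2},
    {"x":0,"y":0,"z":0,"yaw":-1,"jaw":-0.2},
    {"x":0,"y":0,"z":0,"yaw":-1,"jaw":-0.2},
    {"x":0,"y":0,"z":0,"yaw":-1,"jaw":-0.2},
    {"x":0,"y":0,"z":0,"yaw":-1,"jaw":-0.2},
    {"x":0,"y":0,"z":0,"yaw":-1,"jaw":-0.2},
  ],
)

```text
clock: 22.23
tcp_pos: [0.6404, 0.0521, 0.108]
orientation: [-0.511, 0.859, -0.0, -0.0]
contact_force: [0.7, -0.2, -0.4]
width: 0.0513
grasp_force: 0.0
```

Request:
move_arm(
  plan=[
    {"x":0,"y":0,"z":0,"yaw":-1,"jaw":-0.2},
    {"x":0,"y":0,"z":0,"yaw":-1,"jaw":-0.2},
    {"x":0,"y":0,"z":0,"yaw":-1,"jaw":-0.2},
    {"x":0,"y":0,"z":0,"yaw":-1,"jaw":-0.2},
    {"x":0,"y":0,"z":0,"yaw":-1,"jaw":-0.2},
    {"x":0,"y":0,"z":0,"yaw":-1,"jaw":-0.2},
    {"x":0,"y":0,"z":0,"yaw":-1,"jaw":-0.2},
    {"x":0,"y":0,"z":0,"yaw":-1,"jaw":-0.2},
    {"x":0,"y":0,"z":0,"yaw":-1,"jaw":-0.2},
    {"x":0,"y":0,"z":0,"yaw":0,"jaw":-0.2},
    {"x":0,"y":0,"z":0,"yaw":0,"jaw":-0.2},
    {"x":0,"y":0,"z":0,"yaw":0,"jaw":-0.2},
  ],
)

```text
clock: 23.23
tcp_pos: [0.6404, 0.0521, 0.108]
orientation: [0.75, -0.661, 0.0, 0.0]
contact_force: [-1.1, 0.4, 0.0]
width: 0.0511
grasp_force: 0.0
```

```bash
python3 s.py; sed -i 's/w6/w7/;s/\.129 if/.124 if/' m.py;python3 m.py
```

```text
23.2333 [0.64041 0.05213 0.10799] [-1.07611  0.36465  0.00074] [-0.01053  0.02702 -0.05402] -92.56277154924987 yaw -82.78324432524673 0.0
knob [324.8 309.3] 0.65 [0.6397 0.0497 0.105 ]
knob_top [323.  339.2] 0.59 [0.6403 0.0527 0.124 ]
23.3833 [0.6404 0.0521 0.108 ] -1.616326621255985 [ 0.6508 -0.0235  0.2394]
[0.1095 0.0335 0.761 ] 0.05114688354218353 0.0 [322.7348 347.2677]
```

Request:
move_arm(
  plan=[
    {"x":0,"y":0,"z":0,"yaw":0,"jaw":1},
    {"x":0,"y":0,"z":0,"yaw":0,"jaw":1},
    {"x":0,"y":0,"z":0,"yaw":0,"jaw":1},
    {"x":0,"y":0,"z":0,"yaw":0,"jaw":1},
    {"x":0,"y":0,"z":0,"yaw":0,"jaw":1},
    {"x":0,"y":0,"z":0,"yaw":0,"jaw":1},
    {"x":0,"y":0,"z":0,"yaw":0,"jaw":1},
    {"x":0,"y":0,"z":0,"yaw":0,"jaw":1},
  ],
  force=40,
)

```text
clock: 24.05
tcp_pos: [0.6397, 0.052, 0.1081]
orientation: [0.751, -0.661, -0.0, 0.0]
contact_force: [-5.5, -0.7, 5.4]
width: 0.0248
grasp_force: 39.1
```

```bash
python3 s.py
```

```text
24.05 [0.63971 0.052   0.10809] [-5.48194 -0.72572  5.39427] [-0.09448  1.1054  -0.02483] -92.6516553175879 yaw -82.699489886407 39.13187563419342
```

Request:
move_arm(
  plan=[
    {"x":0,"y":0.02,"z":-0.006,"yaw":0,"jaw":1},
    {"x":0,"y":0,"z":0.0015,"yaw":1,"jaw":1},
    {"x":0,"y":0,"z":0.0015,"yaw":1,"jaw":1},
    {"x":0,"y":0,"z":0.0015,"yaw":1,"jaw":1},
    {"x":0,"y":0,"z":0.0015,"yaw":1,"jaw":1},
    {"x":0,"y":0,"z":0.0015,"yaw":1,"jaw":1},
    {"x":0,"y":0,"z":0.0015,"yaw":1,"jaw":1},
    {"x":0,"y":0,"z":0.0015,"yaw":1,"jaw":1},
    {"x":0,"y":0,"z":0.0015,"yaw":1,"jaw":1},
    {"x":0,"y":0,"z":0.0015,"yaw":1,"jaw":1},
    {"x":0,"y":0,"z":0.0015,"yaw":1,"jaw":1},
    {"x":0,"y":0,"z":0.0015,"yaw":1,"jaw":1},
  ],
)

```text
clock: 25.05
tcp_pos: [0.6396, 0.052, 0.1077]
orientation: [-0.447, 0.894, 0.0, -0.0]
contact_force: [-3.5, -0.5, 4.2]
width: 0.0244
grasp_force: 39.4
```

Request:
move_arm(
  plan=[
    {"x":0,"y":0,"z":0.0015,"yaw":1,"jaw":1},
    {"x":0,"y":0,"z":0.0015,"yaw":1,"jaw":1},
    {"x":0,"y":0,"z":0.0015,"yaw":1,"jaw":1},
    {"x":0,"y":0,"z":0.0015,"yaw":1,"jaw":1},
    {"x":0,"y":0,"z":0.0015,"yaw":1,"jaw":1},
    {"x":0,"y":0,"z":0.0015,"yaw":1,"jaw":1},
    {"x":0,"y":0,"z":0.0015,"yaw":1,"jaw":1},
    {"x":0,"y":0,"z":0.0015,"yaw":1,"jaw":1},
    {"x":0,"y":0,"z":0.0015,"yaw":1,"jaw":1},
    {"x":0,"y":0,"z":0.0015,"yaw":1,"jaw":1},
    {"x":0,"y":0,"z":0.0015,"yaw":1,"jaw":1},
    {"x":0,"y":0,"z":0.0015,"yaw":1,"jaw":1},
  ],
)

```text
clock: 26.05
tcp_pos: [0.6396, 0.0521, 0.1072]
orientation: [-0.045, 0.999, 0.0, -0.0]
contact_force: [-4.4, -0.6, 4.7]
width: 0.0249
grasp_force: 39.4
```

```bash
python3 s.py
```

```text
26.05 [0.63962 0.05207 0.10715] [-4.38869 -0.6132   4.66435] [-0.11769  0.80988  0.02093] -0.4643868434810768 yaw 185.115817182137 39.38608646392822
```

Request:
move_arm(
  plan=[
    {"x":0,"y":0,"z":0.0015,"yaw":1,"jaw":1},
    {"x":0,"y":0,"z":0.0015,"yaw":1,"jaw":1},
    {"x":0,"y":0,"z":0.0015,"yaw":1,"jaw":1},
    {"x":0,"y":0,"z":0.0015,"yaw":1,"jaw":1},
    {"x":0,"y":0,"z":0.0015,"yaw":1,"jaw":1},
    {"x":0,"y":0,"z":0.0015,"yaw":1,"jaw":1},
    {"x":0,"y":0,"z":0.0015,"yaw":1,"jaw":1},
    {"x":0,"y":0,"z":0.0015,"yaw":1,"jaw":1},
    {"x":0,"y":0,"z":0.0015,"yaw":1,"jaw":1},
    {"x":0,"y":0,"z":0.0015,"yaw":1,"jaw":1},
    {"x":0,"y":0,"z":0.0015,"yaw":1,"jaw":1},
    {"x":0,"y":0,"z":0.0015,"yaw":1,"jaw":1},
  ],
)

```text
clock: 27.05
tcp_pos: [0.6396, 0.0521, 0.1066]
orientation: [0.366, 0.931, 0.0, -0.0]
contact_force: [-3.5, -0.8, 4.1]
width: 0.0248
grasp_force: 39.4
```

Request:
move_arm(
  plan=[
    {"x":0,"y":0,"z":0.0015,"yaw":1,"jaw":1},
    {"x":0,"y":0,"z":0.0015,"yaw":1,"jaw":1},
    {"x":0,"y":0,"z":0.0015,"yaw":1,"jaw":1},
    {"x":0,"y":0,"z":0.0015,"yaw":1,"jaw":1},
    {"x":0,"y":0,"z":0.0015,"yaw":1,"jaw":1},
    {"x":0,"y":0,"z":0.0015,"yaw":1,"jaw":1},
    {"x":0,"y":0,"z":0.0015,"yaw":1,"jaw":1},
    {"x":0,"y":0,"z":0.0015,"yaw":1,"jaw":1},
    {"x":0,"y":0,"z":0.0015,"yaw":1,"jaw":1},
    {"x":0,"y":0,"z":0,"yaw":0,"jaw":1},
    {"x":0,"y":0,"z":0,"yaw":0,"jaw":1},
    {"x":0,"y":0,"z":0,"yaw":0,"jaw":1},
  ],
)

```text
clock: 28.05
tcp_pos: [0.6396, 0.0522, 0.1062]
orientation: [0.633, 0.774, 0.0, -0.0]
contact_force: [-4.3, -0.7, 4.9]
width: 0.0249
grasp_force: 39.4
```

```bash
python3 s.py; sed -i 's/w7/w8/;' m.py;python3 m.py
```

```text
28.05 [0.63963 0.05216 0.10619] [-4.31142 -0.70711  4.91886] [ 0.05908  0.92852 -0.05098] 83.24382888033655 yaw 101.40944488036332 39.44432079792023
knob [321.5 306.9] 0.66 [0.6394 0.058  0.105 ]
knob_top [325. 340.] 0.65 [0.6417 0.0541 0.124 ]
28.2 [0.6396 0.0522 0.1062] 1.4537349498182393 [0.6252 0.1284 0.2376]
[-4.2658  0.8827  3.5426] 0.024794787131141954 39.43796932697296 [321.3553 349.427 ]
```

View pics/w8.png

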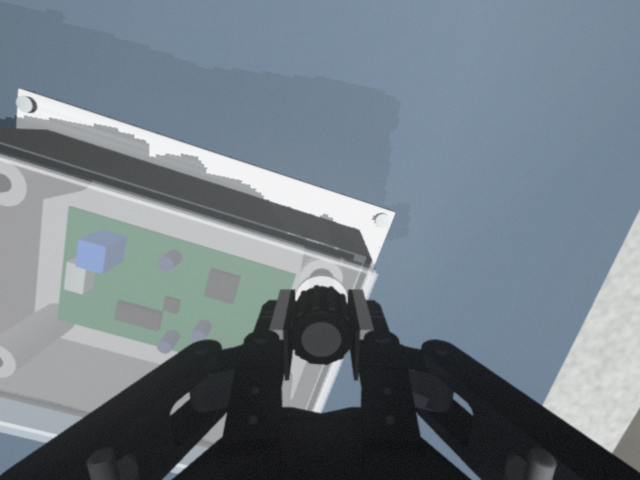

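The knob is held squarely at (322,340), with 344° done and z tracking the pitch. The last 16°:

Request:
move_arm(
  plan=[
    {"x":0,"y":0,"z":0.0015,"yaw":1,"jaw":1},
    {"x":0,"y":0,"z":0.0015,"yaw":1,"jaw":1},
    {"x":0,"y":0,"z":0.0015,"yaw":1,"jaw":1},
    {"x":0,"y":0,"z":0.0015,"yaw":1,"jaw":1},
    {"x":0,"y":0,"z":0,"yaw":0,"jaw":1},
    {"x":0,"y":0,"z":0,"yaw":0,"jaw":1},
    {"x":0,"y":0,"z":0,"yaw":0,"jaw":1},
    {"x":0,"y":0,"z":0,"yaw":0,"jaw":1},
  ],
)

```text
clock: 28.87
tcp_pos: [0.6397, 0.0522, 0.106]
orientation: [0.735, 0.678, -0.0, -0.0]
contact_force: [-5.0, 2.0, 4.2]
width: 0.0249
grasp_force: 39.5
```

```bash
python3 s.py
python3 - <<'E'
from h import *
t=imaging.grab_frame("top")
for n in("flux_pot","solder_reel","multimeter"): print(n,[(d["centre"],at_z(t,d["centre"],0)) for d in imaging.spot_point(t,n)[:1]])
E
```

```text
28.8667 [0.63968 0.05215 0.10601] [-4.96198  2.04268  4.1545 ] [0.21159 1.06011 0.00262] 99.2627392398895 yaw 85.3900969218782 39.47464406490326
flux_pot []
solder_reel [([162.8, 198.1], array([0.67713474, 0.3116263 , 0.        ]))]
multimeter [([460.0, 262.4], array([ 0.55243633, -0.34234283,  0.        ]))]
```

```bash
python3 -c "
from h import *
print(ticket.job_done())"
```

```text
the job is handed in; nothing more can be done
None
```

I turned the knob back about 42° until it dropped into the thread (3.8 mm), then forward 360° with one regrip (about 4.0 mm lower). The job is handed in with the gripper still holding it; the arm touched nothing else, though the last check didn't pick out the pot.

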